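# Seat the filter's gate valve, take up the slack and open it one true turn

## Task

Set the flow of the drinking-water filter on the kitchen counter: with the knob on the red handwheel, first close the gate valve (clockwise from above) gently until it is snug on its seat, then reverse, take up the handwheel's free play, and open the valve by one full turn counted only from where the stem really begins to move. Never wrench the valve round on its pipe, leave the things standing on the counter alone, and let go of the wheel at the end.

Things in the scene. Friction and masses are not known exactly. Their poses are not given: they have to be found in the camera images.
- filter_unit: Fixed filter unit; origin on the counter under the valve axis, y along the pipe. Steel plate 110 x 370 mm, two white filter housings (blue caps, 86 mm wide, 114 mm tall) 135 mm to either side, copper pipe, brass valve in the middle. The valve starts a fifth to three quarters of a turn open.
- valve_base (a point): Fixed point of the unit on the valve's vertical axis, 85 mm above the counter, where the swivelling valve head begins; axes parallel to the unit's, z up.
- valve_head (a point): Brass valve head (flange, yoke, yellow tab); same point as valve_base, axes parallel to it when unloaded. It swivels about the vertical on a springy joint, 10 N m/rad, under any torque driving the stem nut. Closed with 0.05 rad (0.5 N m, 10 N at the knob) or more is snug; over 0.13 rad either way (1.3 N m, 26 N at the knob) is wrenched.
- wheel_hub (a point): Centre of the red three-spoked handwheel on the valve axis, 151 mm above the counter (it does not rise); x points to the knob, z up. Rim 100 mm across on its centre line, 13 mm thick. Clockwise from above closes. It has 1.3 rad of free play on the stem nut, at an unknown point of the play at the start: in the play it turns at under 1 N at the knob and the stem stands still.
- knob_center (a point): Half-way up the black spinner knob on the wheel's rim, 181 mm above the counter, 50 mm from the valve axis; 18 mm diameter, 40 mm tall, free to spin on its upright pin, so it can be pinched from above and led in a circle. With the play taken up, driving the stem takes a steady 5.6 N here (0.28 N m); on the seat the wheel stops and the force climbs.
- stem_top (a point): Yellow tip of the steel stem (9 mm diameter) that rises through the wheel's hub without turning. 82 mm above valve_base when shut; rises 6 mm per full turn of the nut, so one true turn from shut leaves it 88 mm above valve_base (wanted within 0.5 mm, a twelfth of a turn).
- mug_mid (a point): White mug, 80 mm wide, 90 mm tall, standing loose on the counter; point half-way up on its axis.
- soap_mid (a point): Orange soap bottle, 60 mm wide, 150 mm tall, standing loose; point half-way up.
- jar_mid (a point): Amber jar with steel lid, 68 mm wide, 85 mm tall, standing loose; point half-way up.

How it is judged:
On the way, in this order (a step that is already met when the one before it is completed fails the run):
1. the valve is shut and snug on its seat (stem down within 0.3 mm, valve head swivelled by at least 0.05 rad) (z of stem_top in the frame of valve_base below 0.0823 m and angle between the x axis of valve_head and the x axis of valve_base, either way round above 0.05 rad), for 0.1 s.
2. the free play is taken up and the stem has begun to rise (over 1 mm) (z of stem_top in the frame of valve_base above 0.083 m), for 0.1 s.
At the end, for the whole second after the job is handed in: After having been shut snugly, the valve is open one true turn of the stem nut (stem 6 mm above its shut position, within 0.5 mm, that is a twelfth of a turn) (z of stem_top in the frame of valve_base between 0.0875 and 0.0885 m); the robot touches nothing.
It fails at once if the valve is wrenched: its head swivels by more than 0.13 rad (1.3 N m) (angle between the x axis of valve_head and the x axis of valve_base, either way round above 0.13 rad).
It fails at once if the mug, soap bottle or jar is pushed more than 30 mm or tipped over (distance of any of mug_mid, soap_mid, jar_mid from where it was at the start of the episode above 0.03 m or angle between any of mug_mid, soap_mid, jar_mid's own z axis and vertical above 0.5 rad).
It also fails if it takes over 72 s, if anything falls off the work surface, if the arm or the gripper's body presses on something with over 40 N, if the wrist force passes 120 N, or if a joint passes its speed limit or range.

## Robot

A 7-joint arm with a two-finger parallel gripper is mounted at the origin on the work surface. World frame = base frame: x ahead of the robot, y to its left, z up, the work surface at z = 0. Lengths are in m, angles in rad, forces in N, time in s.
With the tool pointing down it reaches from about 0.4 to 0.875 m from the base axis. Payload 19.3 kg.
Tool frame: the origin (TCP) lies at the very end of the fingers, on their centre line; the grasp point (between the pads) lies bot.grasp_offset behind it (bot.grasp_offset is the distance from the TCP to the grasp point, in m); z points along the fingers, y is the direction in which the jaws open and shut (so a half turn about z gives the same grasp; the last joint's range is limited). The gripper opens to 85 mm and grips with 20 to 120 N. Pads are 22 mm wide; open, the fingers measure 114 mm over their backs; the gripper's body (76 mm by 85 mm) begins 54 mm behind the grasp point. The pads swing forward as they close: fully open they stand 13 mm farther back than shut.
Start: joints at [1.179, 0.521, -0.036, 1.599, 0.021, 1.021, -0.113], TCP at [0.198, -0.593, 0.231] pointing down, gripper open.
Joint ranges: [-2.91, 2.91], [-0.3, 2.13], [-1.5, 1.42], [0.17, 2.43], [-1.26, 4.41], [0.16, 1.93], [-2.52, 2.52]. Speed limits (rad/s): [1.89, 1.89, 2.39, 2.39, 3.01, 3.01, 3.01].

## Interface

Orientations are given as [roll, pitch, yaw] about the fixed x, y, z axes, in that order (R = Rz(yaw) Ry(pitch) Rx(roll)).
In Python, from workcell import bot gives the robot as it stands. The module is installed in compiled form; this text tells all that it offers.
- The arm moves only by the shell command python3 -m handwheel 'ROWS' [OPENING] [FORCE]. ROWS is JSON, a list of rows, each a list of 6 numbers: the shift along the tool's x, y, z as a fraction of full scale, then the turn, a rotation vector about the tool's x, y, z as a fraction of full scale. In form: [[x, y, z, rx, ry, rz], ...]. A call has 1 to 8 rows; each row shifts and turns the commanded pose from where the row before left it, along the tool's axes as they then stand; what a row does not reach is not made up. Full scale, the value 1, is 0.025 m for a shift and 360 degrees for a turn. A row lasts 1/8 s, in which the tool goes at most 62.5 mm and 10.7 degrees, less where a joint would pass 70% of its speed; a pose out of reach is approached as far as the arm can. A call with a number of a shift or a turn outside -1 to 1 is refused whole. A call with a gripper value outside its range is refused whole. OPENING is the closure, from -1 (fully open) to 1 (shut), set as the call begins (- or left out, the last holds). The fingers move at their own pace and stop on an object; FORCE is the grip in N (left out, the last holds). Time passes only in rows, so rows that do not move let the fingers close. It gives the time, the measured TCP pose, the force and the opening at its end, in the units of the state.
- bot.observe(): the state, without advancing time (a new reading comes with each control period).
- bot.grab_frame(name): name is "scene" or "top" or "wrist"; returns a dict with "pixels" (384x512x3 uint8, blue, green, red), "vertical_fov" (degrees; the focal length in pixels is half the picture's height over the tangent of half this angle, whatever the lens; pixels are square), "cx", "cy" (the principal point, pixels), "R" (3x3) and "t" (3): a world point X has camera coordinates R X + t. Camera axes: x right, y down, z forward; pixel columns grow to the right and rows downward; lengths in m; the calibration is good to about 2 mm. A picture is of the moment at which its call begins. There is no depth.
- bot.job_done(): hands the job in, once; it reports no verdict.
Trained networks look in a picture, given as the dict that the camera call returned (one of the last four; its "shot" number tells which), for a name from the list of things; names that differ only in an ending like _2 or _b are one class to them, and where a whole thing is asked for, a point or a joint stands for the part that bears it (a point fixed in the world has none). Each returns a list of dicts, best first, with "score" (0 to 1); they miss things now and then, are a little off and sometimes report something else, mostly with a low value. They report only what shows in the picture. A call takes as long as a camera call.
- bot.trace(picture, thing): "region" (384x512 bool, what is visible of it) and "point" ([column, row] in pixels, amid what is visible of it).
The state is a dict: "clock": time; "qpos": joint angles; "qd": joint speeds; "joint_efforts": joint torques, N m; "position": TCP position; "tool_rot": TCP orientation; "force": force on the tool from outside, world axes, zero at the start; "moment": the same for the moment, N m; "grip_width": finger opening in m.
Only numpy, scipy, OpenCV 4.12 (cv2) and the standard library are available. Lean on these libraries where they do the work, as an engineer would, in place of code of your own. Each camera call takes 0.05 s, during which the arm holds its last target.

## Working session

There is one attempt and no reset: what is moved stays moved. The work goes in short steps, Python scripts to look and compute and a shell command to move; the robot and the scene stay as the last step left them, time stands still between calls to the robot, and variables do not carry over. Pictures are saved under pics/ and viewed, and the job is handed in when it is done.

```bash
mkdir -p pics; python3 - <<'E'
from workcell import bot
import cv2,numpy as np
print(bot.observe(), bot.grasp_offset)
for n in ["scene","top","wrist"]:
    f=bot.grab_frame(n); cv2.imwrite(f"pics/{n}0.png",f["pixels"])
    print(n,f["vertical_fov"],f["cx"],f["cy"],np.round(f["R"],3).tolist(),np.round(f["t"],3).tolist())
    for t in ["knob_center","wheel_hub","stem_top","valve_head","filter_unit","mug_mid","soap_mid","jar_mid"]:
        r=bot.trace(f,t)
        print(t,[(round(a["score"],2),np.round(a["point"],1).tolist(),int(a["region"].sum())) for a in r[:2]])
E
```

```text
{'clock': 0.0, 'qpos': array([ 1.17881284,  0.52201996, -0.03633579,  1.59999017,  0.02122016,
        1.02111908, -0.11280359]), 'qd': array([ 1.94402335e-04, -5.84091782e-04, -7.67066193e-05, -2.78108427e-04,
       -1.01503007e-03, -1.42941017e-03, -3.97991551e-04]), 'joint_efforts': array([-3.97163903e-04, -9.27116776e+01,  1.97961174e+00, -3.69925368e+01,
        1.77541684e-02,  8.30771634e-03, -3.55557188e-05]), 'position': array([ 0.19751922, -0.59261253,  0.23072833]), 'tool_rot': array([-3.14044573e+00,  9.56657300e-05,  3.21787480e-01]), 'force': array([-0.6469367 , -0.04260015,  0.55766382]), 'moment': array([ 0.03756171, -0.00367607,  0.01023482]), 'grip_width': 0.08549926561728592} 0.0187
scene 48.400626748610044 253.81038037166002 190.72081564719798 [[0.464, 0.886, -0.003], [0.755, -0.397, -0.521], [-0.463, 0.24, -0.853]] [-0.242, -0.297, 1.608]
knob_center [(0.61, [282.3, 195.2], 76)]
wheel_hub [(0.75, [281.0, 190.5], 555)]
stem_top []
valve_head [(0.74, [283.4, 188.8], 749)]
filter_unit [(0.96, [280.7, 209.7], 4299)]
mug_mid [(0.74, [124.0, 246.2], 1040), (0.45, [247.4, 172.3], 499)]
soap_mid [(0.84, [378.8, 166.0], 550)]
jar_mid [(0.94, [244.8, 170.8], 531)]
top 57.145914676107445 253.44233306416143 193.88212232746682 [[-0.011, -1.0, 0.001], [-0.992, 0.011, -0.125], [0.125, -0.002, -0.992]] [-0.005, 0.535, 1.069]
knob_center [(0.46, [224.1, 172.7], 59)]
wheel_hub [(0.64, [217.2, 186.2], 521)]
stem_top []
valve_head [(0.9, [217.5, 189.1], 924)]
filter_unit [(0.86, [216.6, 194.4], 4201), (0.35, [227.8, 250.0], 403)]
mug_mid []
soap_mid [(0.77, [107.4, 188.8], 550), (0.59, [216.3, 193.2], 4367)]
jar_mid [(0.71, [229.1, 251.3], 404)]
wrist 64.50336947951855 254.64653195944567 190.4664567224288 [[0.316, -0.949, -0.002], [-0.909, -0.303, 0.286], [-0.272, -0.089, -0.958]] [-0.624, -0.038, 0.379]
knob_center []
wheel_hub []
stem_top []
valve_head []
filter_unit []
mug_mid []
soap_mid []
jar_mid []
```

View pics/scene0.png

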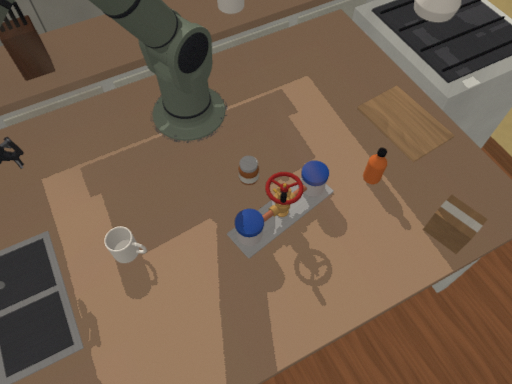

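View pics/top0.png

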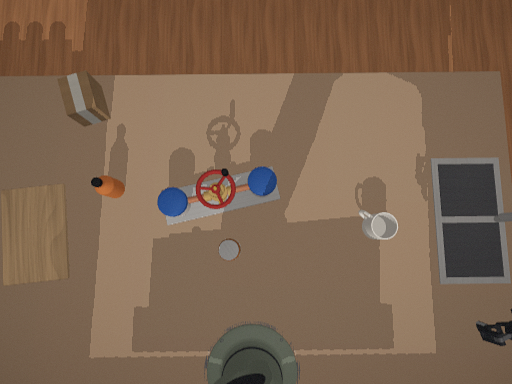

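```bash
cat > h.py <<'E'
import numpy as np,cv2
from workcell import bot
def ray(f,p):
    H=f["pixels"].shape[0]; fl=H/2/np.tan(np.radians(f["vertical_fov"])/2)
    R=np.array(f["R"]);t=np.array(f["t"])
    d=R.T@np.array([(p[0]-f["cx"])/fl,(p[1]-f["cy"])/fl,1.]); c=-R.T@t
    return c,d
def atz(f,p,z):
    c,d=ray(f,p); return c+d*(z-c[2])/d[2]
def proj(f,X):
    H=f["pixels"].shape[0]; fl=H/2/np.tan(np.radians(f["vertical_fov"])/2)
    c=np.array(f["R"])@np.array(X)+np.array(f["t"]); return fl*c[0]/c[2]+f["cx"],fl*c[1]/c[2]+f["cy"]
E
python3 - <<'E'
from h import *
for n,kp,hp in [("scene",(282.3,195.2),(281,190.5)),("top",(224.1,172.7),(217.2,186.2))]:
    f=bot.grab_frame(n); 
    print(n,atz(f,kp,.181),atz(f,hp,.151))
    x,y=int(hp[0]),int(hp[1]); c=f["pixels"][y-60:y+60,x-80:x+80]
    cv2.imwrite(f"pics/{n}0c.png",cv2.resize(c,None,fx=5,fy=5,interpolation=cv2.INTER_CUBIC))
E
```

```text
scene [0.57003336 0.0664022  0.181     ] [0.5395326  0.08123692 0.151     ]
top [0.57589377 0.06840415 0.181     ] [0.54336457 0.09019237 0.151     ]
```

View pics/scene0c.png

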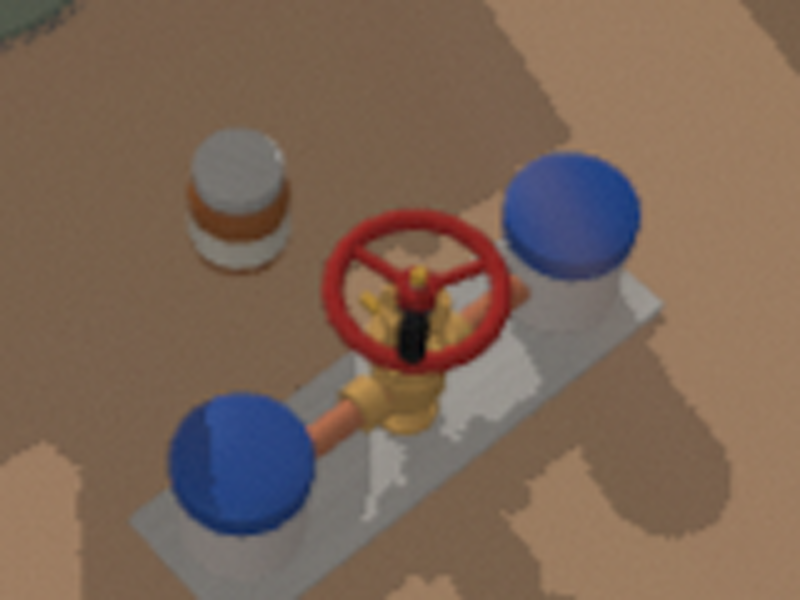

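View pics/top0c.png

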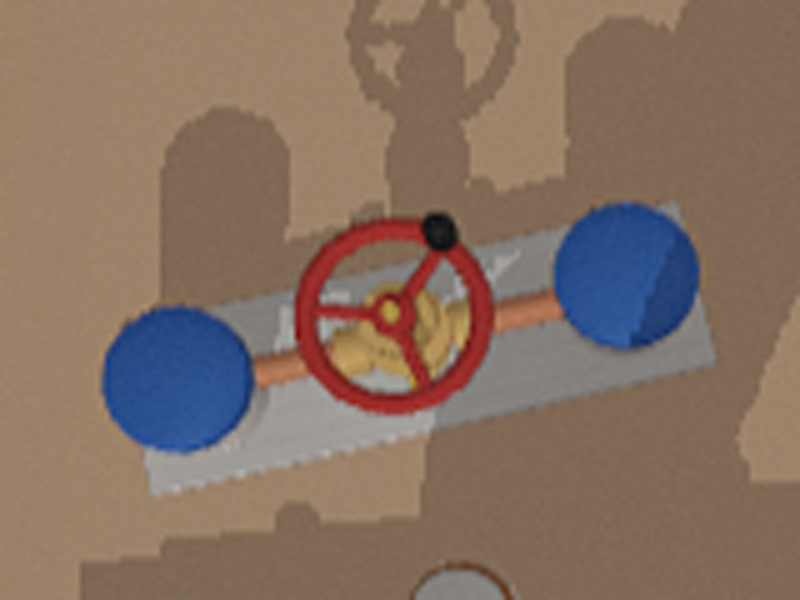

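```bash
cat > loc.py <<'E'
from h import *
from scipy.optimize import least_squares
def wheel(fs):
    obs=[];kn=[];out=[]
    for f in fs:
        p=f["pixels"].astype(int); b,g,r=p[...,0],p[...,1],p[...,2]
        m=((r>90)&(r>2.2*g)&(r>2.2*b)).astype(np.uint8)
        n,l,s,c=cv2.connectedComponentsWithStats(m)
        # biggest red component near expected
        best=None
        for i in range(1,n):
            u=proj(f,(.542,.085,.151))
            if np.hypot(c[i][0]-u[0],c[i][1]-u[1])<25 and (best is None or s[i,4]>s[best,4]): best=i
        cs,_=cv2.findContours((l==best).astype(np.uint8),cv2.RETR_EXTERNAL,cv2.CHAIN_APPROX_NONE)
        h=cv2.convexHull(max(cs,key=len))
        e=cv2.fitEllipse(h); out.append((e,s[best,4]))
    return out
if __name__=="__main__":
    for n in ["scene","top"]:
        f=bot.grab_frame(n)
        (e,a),=wheel([f]); print(n,e,a,atz(f,e[0],.151))
        p=f["pixels"].astype(int); m=(p.max(2)<45)
        u=proj(f,(.572,.067,.19)); yy,xx=np.mgrid[:384,:512]
        m&=np.hypot(xx-u[0],yy-u[1])<12
        k=(xx[m].mean(),yy[m].mean()); print("knob",k,m.sum(),atz(f,k,.181),atz(f,k,.195))
E
python3 loc.py; python3 -c "from workcell import bot;print(bot.observe()['clock'])"
```

```text
scene ((283.8672790527344, 187.74134826660156), (32.244632720947266, 37.20695877075195), 96.74072265625) 446 [0.53518375 0.09336748 0.151     ]
knob (np.float64(283.1521739130435), np.float64(196.95652173913044)) 46 [0.57615889 0.06567803 0.181     ] [0.58298882 0.06088779 0.195     ]
top ((215.2069549560547, 188.75746154785156), (38.53214645385742, 39.38790512084961), 78.1381607055664) 540 [0.53619592 0.09575189 0.151     ]
knob (np.float64(224.38888888888889), np.float64(172.0)) 36 [0.57782399 0.06761534 0.181     ] [0.57516307 0.0664815  0.195     ]
1.55
```

```bash
python3 -m handwheel '[[0,0,0,0,0,0],[0.4,0,0,0,0,0]]' -0.2 60
```

```text
clock: 1.8
position: [0.2068, -0.5899, 0.2313]
tool_rot: [-3.142, 0.0, 0.321]
force: [0.1, -0.1, 0.1]
grip_width: 0.0522
```

```bash
python3 -m handwheel '[[1,-0.9,0,0,0,0],[1,-0.9,0,0,0,0],[1,-0.9,0,0,0,0],[1,-0.9,0,0,0,0],[1,-0.9,0,0,0,0],[1,-0.9,0,0,0,0],[1,-0.9,0,0,0,0],[1,-0.9,0,0,0,0]]'; python3 -m handwheel '[[1,-0.9,0,0,0,0],[1,-0.9,0,0,0,0],[1,-0.9,0,0,0,0],[1,-0.9,0,0,0,0],[1,-0.9,0,0,0,0],[1,-0.9,0,0,0,0],[1,-0.9,0,0,0,0],[0,0,0,0,0,0]]';python3 - <<'E'
from h import *
print(bot.observe()["qpos"])
f=bot.grab_frame("wrist"); cv2.imwrite("pics/w1.png",f["pixels"])
print(-np.array(f["R"]).T@f["t"], proj(f,(.577,.0665,.201)),proj(f,(.5357,.0947,.151)))
for t in ["knob_center","wheel_hub","stem_top"]:
    print(t,[(a["score"],a["point"]) for a in bot.trace(f,t)])
E
```

```text
clock: 2.8
position: [0.341, -0.3543, 0.2314]
tool_rot: [3.141, -0.0, 0.322]
force: [0.6, -0.3, 0.3]
grip_width: 0.0511
clock: 3.8
position: [0.4574, -0.1483, 0.2314]
tool_rot: [-3.141, -0.001, 0.326]
force: [-0.1, -0.3, -0.1]
grip_width: 0.0514
[ 0.37903945  0.30019251 -0.23153882  1.95994498  0.08630229  0.89025567
 -1.14174542]
[ 0.52593799 -0.12451529  0.37333188] (np.float64(-117.73303606149), np.float64(-159.25497972671025)) (np.float64(-70.8143512327643), np.float64(-32.33395718404839))
knob_center [(0.63, [7.2, 18.5])]
wheel_hub [(0.74, [6.4, 18.5])]
stem_top []
```

View pics/w1.png

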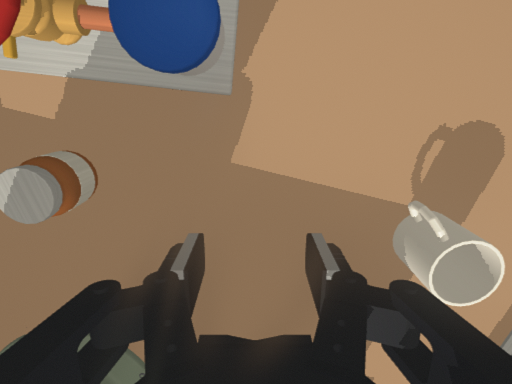

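```bash
python3 -m handwheel '[[0.7,-0.94,0,0,0,0],[0.7,-0.94,0,0,0,0],[0.7,-0.94,0,0,0,0],[0.7,-0.94,0,0,0,0],[0.7,-0.94,0,0,0,0],[0.7,-0.94,0,0,0,0],[0.7,-0.94,0,0,0,0],[0,0,0,0,0,0]]';python3 - <<'E'
from h import *
print(bot.observe()["qpos"],bot.observe()["position"])
f=bot.grab_frame("wrist"); cv2.imwrite("pics/w2.png",f["pixels"])
np.savez("w2.npz",**{k:f[k] for k in ["R","t","cx","cy","vertical_fov","pixels"]})
print(-np.array(f["R"]).T@f["t"], proj(f,(.577,.0665,.201)),proj(f,(.5357,.0947,.151)))
for t,z in [("knob_center",.19),("wheel_hub",.151),("stem_top",.171)]:
    for a in bot.trace(f,t): print(t,a["score"],a["point"],a["region"].sum(),atz(f,a["point"],z))
E
```

```text
clock: 5.0
position: [0.5206, 0.0451, 0.2312]
tool_rot: [-3.141, -0.0, 0.323]
force: [0.9, -0.7, 0.4]
grip_width: 0.0514
[ 0.03449929  0.37179819 -0.30250477  1.8571832   0.1344154   0.93219559
 -1.57618985] [0.52061008 0.04509239 0.23122245]
[0.58929531 0.06869477 0.37311983] (np.float64(252.01613254051645), np.float64(122.91086545096705)) (np.float64(198.93608672887774), np.float64(159.65101634161334))
knob_center 0.85 [249.4, 120.3] 807 [0.57715033 0.068291   0.19      ]
wheel_hub 0.67 [198.1, 152.6] 10638 [0.54056838 0.09669003 0.151     ]
stem_top 0.71 [190.2, 164.9] 201 [0.53517332 0.09699948 0.171     ]
```

View pics/w2.png

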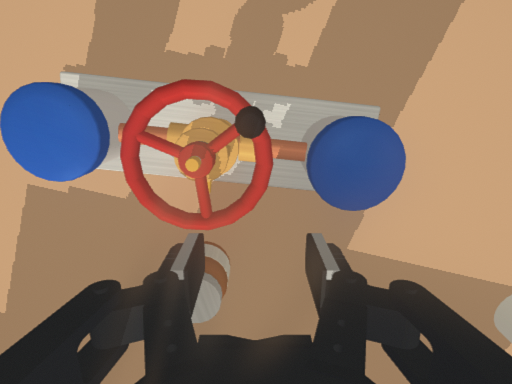

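```bash
python3 - <<'E'
from h import *
f=dict(np.load("w2.npz")); p=f["pixels"].astype(int); b,g,r=p[...,0],p[...,1],p[...,2]
m=((r>90)&(r>2.2*g)&(r>2.2*b)).astype(np.uint8); m[235:]=0
n,l,s,c=cv2.connectedComponentsWithStats(m); i=1+np.argmax(s[1:,4]); print(s[i])
cs,_=cv2.findContours((l==i).astype(np.uint8),cv2.RETR_EXTERNAL,cv2.CHAIN_APPROX_NONE)
h=cv2.convexHull(max(cs,key=len))[:,0,:].astype(float)
k=np.hypot(h[:,0]-249,h[:,1]-121)>20; h=h[k]
from scipy.optimize import least_squares
def res(x):
    pts=np.array([atz(f,q,.151)[:2] for q in h]); return np.hypot(pts[:,0]-x[0],pts[:,1]-x[1])-x[2]
o=least_squares(res,[.536,.095,.0565],loss="soft_l1",f_scale=.001); print(o.x,np.abs(o.fun).max())
def sil(x):  # knob: dark blob centroid as projected axis
    pass
yy,xx=np.mgrid[:384,:512]; d=(p.max(2)<70)&(np.hypot(xx-249,yy-121)<22)
print("dark",xx[d].mean(),yy[d].mean(),d.sum())
for z in(.171,.19,.201):print(z,atz(f,(xx[d].mean(),yy[d].mean()),z))
ym=(r>120)&(b<80)&(g>90)&(np.hypot(xx-193,yy-163)<12); q=(xx[ym].mean(),yy[ym].mean());print("stem",q,ym.sum())
for z in(.167,.169,.171,.173):print(z,atz(f,q,z))
E
```

```text
[ 121   80  152  150 7386]
[0.53506563 0.09638502 0.05587943] 0.0005518538492664468
dark 252.382084095064 120.25045703839122 547
0.171 [0.57653494 0.06642518 0.171     ]
0.19 [0.57773446 0.06663853 0.19      ]
0.201 [0.57842892 0.06676205 0.201     ]
stem (np.float64(194.2659574468085), np.float64(162.19148936170214)) 94
0.167 [0.53682891 0.09539987 0.167     ]
0.169 [0.537338   0.09514075 0.169     ]
0.171 [0.53784708 0.09488163 0.171     ]
0.173 [0.53835617 0.0946225  0.173     ]
```

```bash
python3 -m handwheel '[[0.8,-0.04,0,0,0,0],[0.8,-0.04,0,0,0,0],[0.83,-0.04,0,0,0,0],[0,0,0.8,0,0,0],[0,0,0.8,0,0,0],[0,0,0.77,0,0,0],[0,0,0,0,0,0]]' && python3 - <<'E'
from h import *
f=bot.grab_frame("wrist"); cv2.imwrite("pics/w3.png",f["pixels"])
E
```

```text
clock: 6.08
position: [0.5763, 0.0647, 0.1711]
tool_rot: [-3.141, 0.002, 0.321]
force: [1.1, -0.8, 0.5]
grip_width: 0.0513
```

View pics/w3.png

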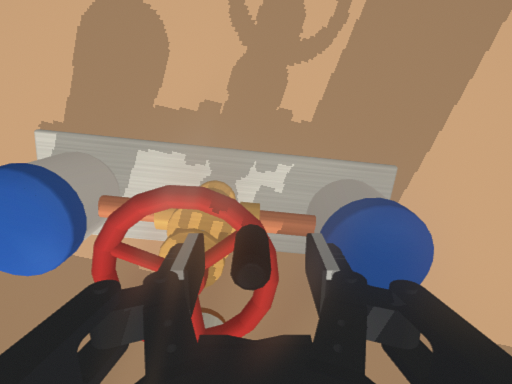

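```bash
python3 -m handwheel '[[0.05,-0.09,0,0,0,0],[0,0,0,0,0,0],[0,0,0,0,0,0],[0,0,0,0,0,0],[0,0,0,0,0,0]]' 1 50 && python3 - <<'E'
from h import *
print(bot.observe())
f=bot.grab_frame("wrist"); cv2.imwrite("pics/w4.png",f["pixels"])
E
```

```text
clock: 6.75
position: [0.5781, 0.0683, 0.1727]
tool_rot: [3.141, -0.001, 0.322]
force: [2.3, -1.3, 6.5]
grip_width: 0.0162
{'clock': 6.75, 'qpos': array([-0.02063957,  0.53229451, -0.27974891,  1.76375001,  0.18484091,
        0.86968035, -1.63236059]), 'qd': array([ 2.06586244e-03,  1.96274211e-03,  2.08554509e-05, -1.87248759e-04,
        1.77124544e-03,  1.11361522e-04,  1.40469274e-03]), 'joint_efforts': array([-8.03857371e-01, -8.50265050e+01, -3.79033864e+00, -2.95330346e+01,
       -3.67607865e-01,  4.81683277e-01,  3.89609768e-04]), 'position': array([0.57811324, 0.06830304, 0.17269244]), 'tool_rot': array([ 3.14119543e+00, -1.48298549e-03,  3.21552749e-01]), 'force': array([ 2.31762528, -1.25405317,  6.48259272]), 'moment': array([-0.13702197, -0.4226584 ,  0.00290478]), 'grip_width': 0.016241764153998063}
```

View pics/w4.png

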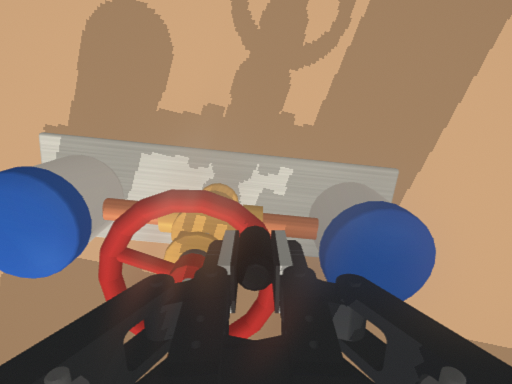

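```bash
cat > plan.py <<'E'
import sys
from h import *
# usage: plan.py total_deg nrows [dx dy extra]  ; CW negative
C=np.array([.5355,.0955]); r=.0502
def st():
    o=bot.observe(); p=o["position"][:2]-C; th=np.arctan2(p[1],p[0]); rad=np.hypot(*p)
    e=np.array([np.cos(th),np.sin(th)]); tt=np.array([-e[1],e[0]])
    F=o["force"][:2]
    print("clock %.2f th %.1f rad %.4f z %.4f | F_rad %.1f F_tan(ccw) %.1f Fz %.1f width %.4f"%(o["clock"],np.degrees(th),rad,o["position"][2],F@e,F@tt,o["force"][2],o["grip_width"]))
    return o,th
if __name__=="__main__":
    o,th=st()
    if len(sys.argv)>2:
        tot=np.radians(float(sys.argv[1])); n=int(sys.argv[2]); ya=o["tool_rot"][2]
        xt=np.array([np.cos(ya),np.sin(ya)]); yt=np.array([np.sin(ya),-np.cos(ya)])
        base=C+r*np.array([np.cos(th),np.sin(th)]); acc=np.zeros(2); rows=[]
        for i in range(1,n+1):
            a=th+tot*i/n; d=C+r*np.array([np.cos(a),np.sin(a)])-base
            w=np.array([d@xt,d@yt])/.025; s=np.round(w-acc,2); acc+=s
            rows.append("[%g,%g,0,0,0,0]"%tuple(s))
        print("["+",".join(rows)+"]")
E
python3 plan.py -80 8
```

```text
clock 6.80 th -32.5 rad 0.0505 z 0.1727 | F_rad 2.4 F_tan(ccw) 0.3 Fz 6.3 width 0.0165
[[-0.29,0.2,0,0,0,0],[-0.32,0.14,0,0,0,0],[-0.34,0.08,0,0,0,0],[-0.35,0.03,0,0,0,0],[-0.35,-0.04,0,0,0,0],[-0.33,-0.09,0,0,0,0],[-0.32,-0.16,0,0,0,0],[-0.28,-0.2,0,0,0,0]]
```

```bash
python3 -m handwheel '[[-0.29,0.2,0,0,0,0],[-0.32,0.14,0,0,0,0],[-0.34,0.08,0,0,0,0],[-0.35,0.03,0,0,0,0]]' >/dev/null; python3 plan.py -80 8
```

```text
clock 7.30 th -72.8 rad 0.0505 z 0.1726 | F_rad -0.5 F_tan(ccw) 0.6 Fz 6.5 width 0.0165
[[-0.35,-0.04,0,0,0,0],[-0.33,-0.1,0,0,0,0],[-0.32,-0.15,0,0,0,0],[-0.28,-0.21,0,0,0,0],[-0.24,-0.25,0,0,0,0],[-0.2,-0.29,0,0,0,0],[-0.14,-0.32,0,0,0,0],[-0.08,-0.34,0,0,0,0]]
```

```bash
python3 -m handwheel '[[-0.35,-0.04,0,0,0,0],[-0.33,-0.1,0,0,0,0],[-0.32,-0.15,0,0,0,0],[-0.28,-0.21,0,0,0,0],[-0.24,-0.25,0,0,0,0],[-0.2,-0.29,0,0,0,0]]' >/dev/null; python3 plan.py -24 8
```

```text
clock 8.05 th -132.0 rad 0.0502 z 0.1726 | F_rad -2.3 F_tan(ccw) 6.2 Fz 2.1 width 0.0163
[[-0.05,-0.09,0,0,0,0],[-0.04,-0.1,0,0,0,0],[-0.04,-0.1,0,0,0,0],[-0.04,-0.09,0,0,0,0],[-0.03,-0.11,0,0,0,0],[-0.02,-0.1,0,0,0,0],[-0.02,-0.1,0,0,0,0],[-0.01,-0.11,0,0,0,0]]
```

```bash
cat > chk.py <<'E'
import sys
from plan import st,bot,C,np
o,th=st()
p=o["position"][:2]-C; t=np.array([-p[1],p[0]])/np.hypot(*p)
sys.exit(abs(o["force"][:2]@t)>float(sys.argv[1]))
E
python3 plan.py -64 16
```

```text
clock 8.05 th -132.0 rad 0.0502 z 0.1726 | F_rad -2.3 F_tan(ccw) 6.2 Fz 2.1 width 0.0163
[[-0.06,-0.12,0,0,0,0],[-0.06,-0.13,0,0,0,0],[-0.05,-0.13,0,0,0,0],[-0.04,-0.14,0,0,0,0],[-0.02,-0.14,0,0,0,0],[-0.02,-0.14,0,0,0,0],[-0.01,-0.14,0,0,0,0],[-0,-0.14,0,0,0,0],[0.01,-0.14,0,0,0,0],[0.02,-0.13,0,0,0,0],[0.03,-0.14,0,0,0,0],[0.04,-0.14,0,0,0,0],[0.05,-0.13,0,0,0,0],[0.06,-0.12,0,0,0,0],[0.06,-0.13,0,0,0,0],[0.08,-0.12,0,0,0,0]]
```

```bash
h="python3 -m handwheel"; c="python3 chk.py 9"
python3 -m handwheel '[[-0.06,-0.12,0,0,0,0],[-0.06,-0.13,0,0,0,0]]' >/dev/null; python3 chk.py 9 &&
python3 -m handwheel '[[-0.05,-0.13,0,0,0,0]]' >/dev/null; python3 chk.py 9 &&
python3 -m handwheel '[[-0.04,-0.14,0,0,0,0]]' >/dev/null && python3 chk.py 9 &&
python3 -m handwheel '[[-0.02,-0.14,0,0,0,0]]' >/dev/null && python3 chk.py 9 &&
python3 -m handwheel '[[-0.02,-0.14,0,0,0,0]]' >/dev/null && python3 chk.py 9 &&
python3 -m handwheel '[[-0.01,-0.14,0,0,0,0]]' >/dev/null && python3 chk.py 9 &&
python3 -m handwheel '[[0,-0.14,0,0,0,0]]' >/dev/null && python3 chk.py 9 &&
python3 -m handwheel '[[0.01,-0.14,0,0,0,0]]' >/dev/null && python3 chk.py 9 &&
python3 -m handwheel '[[0.02,-0.13,0,0,0,0]]' >/dev/null && python3 chk.py 9 &&
python3 -m handwheel '[[0.03,-0.14,0,0,0,0]]' >/dev/null && python3 chk.py 9 &&
python3 -m handwheel '[[0.04,-0.14,0,0,0,0]]' >/dev/null && python3 chk.py 9 &&
python3 -m handwheel '[[0.05,-0.13,0,0,0,0]]' >/dev/null && python3 chk.py 9 &&
python3 -m handwheel '[[0.06,-0.12,0,0,0,0]]' >/dev/null && python3 chk.py 9 &&
python3 -m handwheel '[[0.06,-0.13,0,0,0,0]]' >/dev/null && python3 chk.py 9 &&
python3 -m handwheel '[[0.08,-0.12,0,0,0,0]]' >/dev/null && python3 chk.py 9
python3 plan.py -64 16
```

```text
clock 8.30 th -139.9 rad 0.0501 z 0.1726 | F_rad -1.6 F_tan(ccw) 5.4 Fz 4.5 width 0.0163
clock 8.30 th -139.9 rad 0.0501 z 0.1726 | F_rad -1.6 F_tan(ccw) 5.4 Fz 4.5 width 0.0163
clock 8.30 th -139.9 rad 0.0501 z 0.1726 | F_rad -1.6 F_tan(ccw) 5.4 Fz 4.5 width 0.0163
[[-0.05,-0.13,0,0,0,0],[-0.04,-0.14,0,0,0,0],[-0.02,-0.13,0,0,0,0],[-0.02,-0.14,0,0,0,0],[-0.01,-0.14,0,0,0,0],[-0,-0.14,0,0,0,0],[0.01,-0.14,0,0,0,0],[0.02,-0.14,0,0,0,0],[0.03,-0.14,0,0,0,0],[0.04,-0.13,0,0,0,0],[0.05,-0.13,0,0,0,0],[0.05,-0.13,0,0,0,0],[0.07,-0.13,0,0,0,0],[0.08,-0.11,0,0,0,0],[0.08,-0.12,0,0,0,0],[0.09,-0.1,0,0,0,0]]False
False
```

```bash
sed -i 's/sys.exit(abs(\(.*\)))$/sys.exit(int(abs(\1)))/' chk.py; tail -1 chk.py
python3 chk.py 9 && python3 -m handwheel '[[-0.05,-0.13,0,0,0,0]]' >/dev/null && python3 chk.py 9 &&
python3 -m handwheel '[[-0.04,-0.14,0,0,0,0]]' >/dev/null && python3 chk.py 9 &&
python3 -m handwheel '[[-0.02,-0.13,0,0,0,0]]' >/dev/null && python3 chk.py 9 &&
python3 -m handwheel '[[-0.02,-0.14,0,0,0,0]]' >/dev/null && python3 chk.py 9 &&
python3 -m handwheel '[[-0.01,-0.14,0,0,0,0]]' >/dev/null && python3 chk.py 9 &&
python3 -m handwheel '[[0,-0.14,0,0,0,0]]' >/dev/null && python3 chk.py 9 &&
python3 -m handwheel '[[0.01,-0.14,0,0,0,0]]' >/dev/null && python3 chk.py 9 &&
python3 -m handwheel '[[0.02,-0.14,0,0,0,0]]' >/dev/null && python3 chk.py 9 &&
python3 -m handwheel '[[0.03,-0.14,0,0,0,0]]' >/dev/null && python3 chk.py 9 &&
python3 -m handwheel '[[0.04,-0.13,0,0,0,0]]' >/dev/null && python3 chk.py 9 &&
python3 -m handwheel '[[0.05,-0.13,0,0,0,0]]' >/dev/null && python3 chk.py 9 &&
python3 -m handwheel '[[0.05,-0.13,0,0,0,0]]' >/dev/null && python3 chk.py 9 &&
python3 -m handwheel '[[0.07,-0.13,0,0,0,0]]' >/dev/null && python3 chk.py 9 &&
python3 -m handwheel '[[0.08,-0.11,0,0,0,0]]' >/dev/null && python3 chk.py 9 &&
python3 -m handwheel '[[0.08,-0.12,0,0,0,0]]' >/dev/null && python3 chk.py 9 &&
python3 -m handwheel '[[0.09,-0.1,0,0,0,0]]' >/dev/null && python3 chk.py 9
python3 plan.py -80 20
```

```text
sys.exit(int(abs(o["force"][:2]@t)>float(sys.argv[1])))
clock 8.30 th -139.9 rad 0.0501 z 0.1726 | F_rad -1.6 F_tan(ccw) 5.4 Fz 4.5 width 0.0163
clock 8.43 th -143.8 rad 0.0502 z 0.1725 | F_rad -2.3 F_tan(ccw) 5.7 Fz 3.1 width 0.0164
clock 8.55 th -148.0 rad 0.0502 z 0.1725 | F_rad -3.2 F_tan(ccw) 5.2 Fz 4.3 width 0.0161
clock 8.68 th -151.7 rad 0.0501 z 0.1725 | F_rad -1.3 F_tan(ccw) 5.7 Fz 5.4 width 0.0163
clock 8.80 th -155.7 rad 0.0501 z 0.1725 | F_rad -2.1 F_tan(ccw) 6.1 Fz 4.4 width 0.0161
clock 8.93 th -159.7 rad 0.0502 z 0.1725 | F_rad -2.9 F_tan(ccw) 6.0 Fz 4.5 width 0.0164
clock 9.05 th -163.7 rad 0.0501 z 0.1725 | F_rad -3.2 F_tan(ccw) 6.6 Fz 2.7 width 0.0164
clock 9.18 th -167.6 rad 0.0502 z 0.1725 | F_rad -4.4 F_tan(ccw) 6.8 Fz 3.1 width 0.0164
clock 9.30 th -171.6 rad 0.0502 z 0.1725 | F_rad -3.9 F_tan(ccw) 6.1 Fz 4.2 width 0.0165
clock 9.43 th -175.7 rad 0.0502 z 0.1725 | F_rad -4.9 F_tan(ccw) 5.5 Fz 4.9 width 0.0166
clock 9.55 th -179.5 rad 0.0502 z 0.1724 | F_rad -4.5 F_tan(ccw) 5.4 Fz 5.3 width 0.0164
clock 9.68 th 176.6 rad 0.0502 z 0.1724 | F_rad -3.8 F_tan(ccw) 5
[... 261 characters left out ...]
w) 6.2 Fz 7.5 width 0.0162
clock 10.18 th 160.7 rad 0.0502 z 0.1724 | F_rad -5.2 F_tan(ccw) 5.5 Fz 6.3 width 0.0163
clock 10.30 th 157.0 rad 0.0502 z 0.1723 | F_rad -4.7 F_tan(ccw) 5.6 Fz 5.7 width 0.0164
clock 10.30 th 157.0 rad 0.0502 z 0.1723 | F_rad -4.7 F_tan(ccw) 5.6 Fz 5.7 width 0.0164
[[0.1,-0.1,0,0,0,0],[0.1,-0.1,0,0,0,0],[0.11,-0.08,0,0,0,0],[0.11,-0.08,0,0,0,0],[0.12,-0.08,0,0,0,0],[0.13,-0.06,0,0,0,0],[0.13,-0.05,0,0,0,0],[0.13,-0.05,0,0,0,0],[0.14,-0.03,0,0,0,0],[0.14,-0.03,0,0,0,0],[0.14,-0.01,0,0,0,0],[0.14,-0.01,0,0,0,0],[0.14,0,0,0,0,0],[0.13,0.02,0,0,0,0],[0.14,0.02,0,0,0,0],[0.14,0.03,0,0,0,0],[0.13,0.04,0,0,0,0],[0.13,0.05,0,0,0,0],[0.13,0.06,0,0,0,0],[0.12,0.07,0,0,0,0]]
```

```bash

python3 -m handwheel '[[0.1,-0.1,0,0,0,0]]' >/dev/null && python3 chk.py 9 &&
python3 -m handwheel '[[0.1,-0.1,0,0,0,0]]' >/dev/null && python3 chk.py 9 &&
python3 -m handwheel '[[0.11,-0.08,0,0,0,0]]' >/dev/null && python3 chk.py 9 &&
python3 -m handwheel '[[0.11,-0.08,0,0,0,0]]' >/dev/null && python3 chk.py 9 &&
python3 -m handwheel '[[0.12,-0.08,0,0,0,0]]' >/dev/null && python3 chk.py 9 &&
python3 -m handwheel '[[0.13,-0.06,0,0,0,0]]' >/dev/null && python3 chk.py 9 &&
python3 -m handwheel '[[0.13,-0.05,0,0,0,0]]' >/dev/null && python3 chk.py 9 &&
python3 -m handwheel '[[0.13,-0.05,0,0,0,0]]' >/dev/null && python3 chk.py 9 &&
python3 -m handwheel '[[0.14,-0.03,0,0,0,0]]' >/dev/null && python3 chk.py 9 &&
python3 -m handwheel '[[0.14,-0.03,0,0,0,0]]' >/dev/null && python3 chk.py 9 &&
python3 -m handwheel '[[0.14,-0.01,0,0,0,0]]' >/dev/null && python3 chk.py 9 &&
python3 -m handwheel '[[0.14,-0.01,0,0,0,0]]' >/dev/null && python3 chk.py 9 &&
python3 -m handwheel '[[0.14,0,0,0,0,0]]' >/dev/null && python3 chk.py 9 &&
python3 -m handwheel '[[0.13,0.02,0,0,0,0]]' >/dev/null && python3 chk.py 9 &&
python3 -m handwheel '[[0.14,0.02,0,0,0,0]]' >/dev/null && python3 chk.py 9 &&
python3 -m handwheel '[[0.14,0.03,0,0,0,0]]' >/dev/null && python3 chk.py 9 &&
python3 -m handwheel '[[0.13,0.04,0,0,0,0]]' >/dev/null && python3 chk.py 9 &&
python3 -m handwheel '[[0.13,0.05,0,0,0,0]]' >/dev/null && python3 chk.py 9 &&
python3 -m handwheel '[[0.13,0.06,0,0,0,0]]' >/dev/null && python3 chk.py 9 &&
python3 -m handwheel '[[0.12,0.07,0,0,0,0]]' >/dev/null && python3 chk.py 9
python3 plan.py -80 20
```

```text
clock 10.43 th 153.0 rad 0.0502 z 0.1723 | F_rad -3.9 F_tan(ccw) 5.5 Fz 6.9 width 0.0164
clock 10.55 th 149.0 rad 0.0503 z 0.1723 | F_rad -5.2 F_tan(ccw) 5.5 Fz 6.2 width 0.0166
clock 10.68 th 145.2 rad 0.0502 z 0.1723 | F_rad -4.1 F_tan(ccw) 5.9 Fz 7.7 width 0.0165
clock 10.80 th 141.4 rad 0.0503 z 0.1723 | F_rad -4.2 F_tan(ccw) 5.8 Fz 7.4 width 0.0168
clock 10.93 th 137.4 rad 0.0503 z 0.1723 | F_rad -5.8 F_tan(ccw) 4.6 Fz 6.8 width 0.0165
clock 11.05 th 133.4 rad 0.0503 z 0.1722 | F_rad -5.5 F_tan(ccw) 6.1 Fz 8.0 width 0.0162
clock 11.18 th 129.5 rad 0.0504 z 0.1723 | F_rad -4.0 F_tan(ccw) 5.1 Fz 7.8 width 0.0163
clock 11.30 th 125.6 rad 0.0504 z 0.1722 | F_rad -5.1 F_tan(ccw) 5.5 Fz 7.9 width 0.0168
clock 11.43 th 121.6 rad 0.0504 z 0.1722 | F_rad -4.2 F_tan(ccw) 5.2 Fz 8.6 width 0.0167
clock 11.55 th 117.5 rad 0.0504 z 0.1722 | F_rad -4.6 F_tan(ccw) 5.2 Fz 9.0 width 0.0165
clock 11.68 th 113.6 rad 0.0504 z 0.1722 | F_rad -3.8 F_tan(ccw) 6.1 Fz 9.1 width 0.0159
clock 11.80 th 109.7 rad 0.0505 z 0.1722 | F_rad -4.5 F_tan(ccw) 5.7 Fz 8.4 width 0.0164
clock 11.93 th 105.8 rad 0.0506 
[... 466 characters left out ...]
an(ccw) 4.7 Fz 9.0 width 0.0162
clock 12.68 th 82.4 rad 0.0507 z 0.1721 | F_rad -3.4 F_tan(ccw) 5.9 Fz 7.8 width 0.0163
clock 12.80 th 78.5 rad 0.0507 z 0.1721 | F_rad -2.4 F_tan(ccw) 5.4 Fz 8.2 width 0.0165
clock 12.80 th 78.5 rad 0.0507 z 0.1721 | F_rad -2.4 F_tan(ccw) 5.4 Fz 8.2 width 0.0165
[[0.12,0.07,0,0,0,0],[0.11,0.09,0,0,0,0],[0.11,0.09,0,0,0,0],[0.1,0.09,0,0,0,0],[0.1,0.11,0,0,0,0],[0.08,0.11,0,0,0,0],[0.08,0.11,0,0,0,0],[0.07,0.12,0,0,0,0],[0.06,0.13,0,0,0,0],[0.05,0.13,0,0,0,0],[0.05,0.13,0,0,0,0],[0.03,0.14,0,0,0,0],[0.03,0.14,0,0,0,0],[0.01,0.14,0,0,0,0],[0.01,0.14,0,0,0,0],[-0.01,0.14,0,0,0,0],[-0.01,0.14,0,0,0,0],[-0.03,0.13,0,0,0,0],[-0.03,0.14,0,0,0,0],[-0.04,0.13,0,0,0,0]]
```

```bash

python3 -m handwheel '[[0.12,0.07,0,0,0,0]]' >/dev/null && python3 chk.py 9 &&
python3 -m handwheel '[[0.11,0.09,0,0,0,0]]' >/dev/null && python3 chk.py 9 &&
python3 -m handwheel '[[0.11,0.09,0,0,0,0]]' >/dev/null && python3 chk.py 9 &&
python3 -m handwheel '[[0.1,0.09,0,0,0,0]]' >/dev/null && python3 chk.py 9 &&
python3 -m handwheel '[[0.1,0.11,0,0,0,0]]' >/dev/null && python3 chk.py 9 &&
python3 -m handwheel '[[0.08,0.11,0,0,0,0]]' >/dev/null && python3 chk.py 9 &&
python3 -m handwheel '[[0.08,0.11,0,0,0,0]]' >/dev/null && python3 chk.py 9 &&
python3 -m handwheel '[[0.07,0.12,0,0,0,0]]' >/dev/null && python3 chk.py 9 &&
python3 -m handwheel '[[0.06,0.13,0,0,0,0]]' >/dev/null && python3 chk.py 9 &&
python3 -m handwheel '[[0.05,0.13,0,0,0,0]]' >/dev/null && python3 chk.py 9 &&
python3 -m handwheel '[[0.05,0.13,0,0,0,0]]' >/dev/null && python3 chk.py 9 &&
python3 -m handwheel '[[0.03,0.14,0,0,0,0]]' >/dev/null && python3 chk.py 9 &&
python3 -m handwheel '[[0.03,0.14,0,0,0,0]]' >/dev/null && python3 chk.py 9 &&
python3 -m handwheel '[[0.01,0.14,0,0,0,0]]' >/dev/null && python3 chk.py 9 &&
python3 -m handwheel '[[0.01,0.14,0,0,0,0]]' >/dev/null && python3 chk.py 9 &&
python3 -m handwheel '[[-0.01,0.14,0,0,0,0]]' >/dev/null && python3 chk.py 9 &&
python3 -m handwheel '[[-0.01,0.14,0,0,0,0]]' >/dev/null && python3 chk.py 9 &&
python3 -m handwheel '[[-0.03,0.13,0,0,0,0]]' >/dev/null && python3 chk.py 9 &&
python3 -m handwheel '[[-0.03,0.14,0,0,0,0]]' >/dev/null && python3 chk.py 9 &&
python3 -m handwheel '[[-0.04,0.13,0,0,0,0]]' >/dev/null && python3 chk.py 9
python3 plan.py -80 20
```

```text
clock 12.93 th 74.7 rad 0.0508 z 0.1721 | F_rad -3.9 F_tan(ccw) 6.1 Fz 8.3 width 0.0163
clock 13.05 th 70.8 rad 0.0508 z 0.1721 | F_rad -2.4 F_tan(ccw) 6.6 Fz 8.1 width 0.0162
clock 13.18 th 66.8 rad 0.0509 z 0.1721 | F_rad -2.4 F_tan(ccw) 6.3 Fz 9.5 width 0.0165
clock 13.30 th 63.0 rad 0.0509 z 0.1721 | F_rad -3.2 F_tan(ccw) 5.1 Fz 7.7 width 0.0162
clock 13.43 th 59.0 rad 0.0509 z 0.1721 | F_rad -3.2 F_tan(ccw) 5.2 Fz 7.9 width 0.0163
clock 13.55 th 55.2 rad 0.0509 z 0.1721 | F_rad -3.0 F_tan(ccw) 5.9 Fz 7.8 width 0.0165
clock 13.68 th 51.4 rad 0.0511 z 0.1721 | F_rad -2.9 F_tan(ccw) 5.5 Fz 8.0 width 0.0164
clock 13.80 th 47.6 rad 0.0511 z 0.1721 | F_rad -2.7 F_tan(ccw) 6.3 Fz 7.9 width 0.0162
clock 13.93 th 43.6 rad 0.0511 z 0.1722 | F_rad -3.3 F_tan(ccw) 5.2 Fz 7.8 width 0.0161
clock 14.05 th 39.8 rad 0.0511 z 0.1722 | F_rad -2.3 F_tan(ccw) 5.0 Fz 6.9 width 0.0162
clock 14.18 th 35.9 rad 0.0511 z 0.1722 | F_rad -3.2 F_tan(ccw) 5.5 Fz 7.5 width 0.0165
clock 14.30 th 32.0 rad 0.0511 z 0.1722 | F_rad -1.9 F_tan(ccw) 6.9 Fz 6.9 width 0.0165
clock 14.43 th 28.0 rad 0.0512 z 0.1722 | F_
[... 287 characters left out ...]
 Fz 6.7 width 0.0166
clock 14.93 th 12.5 rad 0.0511 z 0.1723 | F_rad -1.2 F_tan(ccw) 5.1 Fz 5.9 width 0.0163
clock 15.05 th 8.9 rad 0.0510 z 0.1724 | F_rad -0.1 F_tan(ccw) 9.1 Fz 7.7 width 0.0167
clock 15.05 th 8.9 rad 0.0510 z 0.1724 | F_rad -0.1 F_tan(ccw) 9.1 Fz 7.7 width 0.0167
[[-0.03,0.14,0,0,0,0],[-0.04,0.13,0,0,0,0],[-0.04,0.13,0,0,0,0],[-0.06,0.13,0,0,0,0],[-0.06,0.13,0,0,0,0],[-0.08,0.12,0,0,0,0],[-0.08,0.11,0,0,0,0],[-0.09,0.11,0,0,0,0],[-0.09,0.1,0,0,0,0],[-0.11,0.09,0,0,0,0],[-0.11,0.09,0,0,0,0],[-0.11,0.08,0,0,0,0],[-0.12,0.07,0,0,0,0],[-0.13,0.06,0,0,0,0],[-0.13,0.06,0,0,0,0],[-0.13,0.04,0,0,0,0],[-0.14,0.04,0,0,0,0],[-0.14,0.02,0,0,0,0],[-0.13,0.02,0,0,0,0],[-0.14,0,0,0,0,0]]
```

```bash

python3 -m handwheel '[[0,0,0,0,0,0]]' >/dev/null && python3 chk.py 99 && python3 -m handwheel '[[-0.01,0.05,0,0,0,0],[0,0,0,0,0,0]]' >/dev/null; python3 chk.py 99
```

```text
clock 15.18 th 9.1 rad 0.0510 z 0.1724 | F_rad -1.4 F_tan(ccw) 7.2 Fz 6.2 width 0.0164
clock 15.43 th 8.3 rad 0.0509 z 0.1724 | F_rad -1.5 F_tan(ccw) 8.5 Fz 7.0 width 0.0168
```

```bash

for i in 1; do python3 -m handwheel '[[-0.01,0.06,0,0,0,0],[0,0,0,0,0,0]]' >/dev/null; python3 chk.py 13 && 
python3 -m handwheel '[[-0.02,0.06,0,0,0,0],[0,0,0,0,0,0]]' >/dev/null && python3 chk.py 13 && python3 -m handwheel '[[-0.02,0.06,0,0,0,0],[0,0,0,0,0,0]]' >/dev/null && python3 chk.py 13; done
```

```text
clock 15.68 th 7.1 rad 0.0510 z 0.1725 | F_rad -1.1 F_tan(ccw) 11.7 Fz 5.9 width 0.0162
clock 15.93 th 5.9 rad 0.0509 z 0.1725 | F_rad -1.2 F_tan(ccw) 13.7 Fz 6.1 width 0.0162
```

```bash

python3 -m handwheel '[[-0.01,0.04,0,0,0,0],[0,0,0,0,0,0],[0,0,0,0,0,0]]' >/dev/null; python3 chk.py 13;python3 - <<'E'
from h import *
f=bot.grab_frame("wrist"); cv2.imwrite("pics/w5.png",f["pixels"])
for a in bot.trace(f,"stem_top"): print(a["score"],a["point"],a["region"].sum())
E
python3 plan.py 80 8
```

```text
clock 16.30 th 5.3 rad 0.0509 z 0.1725 | F_rad -1.8 F_tan(ccw) 15.7 Fz 6.9 width 0.0160
clock 16.40 th 5.2 rad 0.0509 z 0.1725 | F_rad -2.2 F_tan(ccw) 15.7 Fz 6.5 width 0.0165
[[0.05,-0.35,0,0,0,0],[-0.01,-0.35,0,0,0,0],[-0.07,-0.34,0,0,0,0],[-0.13,-0.32,0,0,0,0],[-0.18,-0.3,0,0,0,0],[-0.24,-0.26,0,0,0,0],[-0.27,-0.22,0,0,0,0],[-0.31,-0.17,0,0,0,0]]
```

View pics/w5.png

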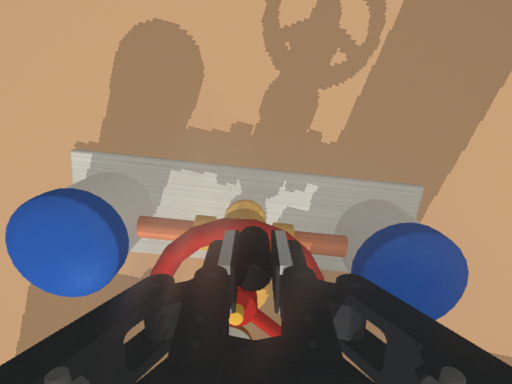

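```bash

python3 -m handwheel '[[0.05,-0.35,0,0,0,0],[-0.01,-0.35,0,0,0,0],[-0.07,-0.34,0,0,0,0],[-0.13,-0.32,0,0,0,0],[-0.18,-0.3,0,0,0,0],[-0.24,-0.26,0,0,0,0]]' >/dev/null; python3 plan.py 48 12
```

```text
clock 17.15 th 62.4 rad 0.0498 z 0.1730 | F_rad 8.8 F_tan(ccw) -0.3 Fz 6.9 width 0.0164
[[-0.1,-0.1,0,0,0,0],[-0.11,-0.09,0,0,0,0],[-0.11,-0.08,0,0,0,0],[-0.12,-0.07,0,0,0,0],[-0.12,-0.07,0,0,0,0],[-0.13,-0.06,0,0,0,0],[-0.13,-0.05,0,0,0,0],[-0.14,-0.03,0,0,0,0],[-0.14,-0.03,0,0,0,0],[-0.13,-0.02,0,0,0,0],[-0.14,-0.01,0,0,0,0],[-0.14,-0,0,0,0,0]]
```

```bash
sed -i 's/C=np.array(\[.5355,.0955\]); r=.0502/C=np.array([.5358,.0958]); r=.0506/; s/base=C+r\*np.array(\[np.cos(th),np.sin(th)\])/base=np.array(o["position"][:2])/' plan.py; python3 plan.py 48 12
```

```text
clock 17.15 th 62.6 rad 0.0494 z 0.1730 | F_rad 8.8 F_tan(ccw) -0.3 Fz 6.9 width 0.0164
[[-0.07,-0.13,0,0,0,0],[-0.11,-0.09,0,0,0,0],[-0.11,-0.08,0,0,0,0],[-0.12,-0.08,0,0,0,0],[-0.12,-0.07,0,0,0,0],[-0.13,-0.05,0,0,0,0],[-0.14,-0.05,0,0,0,0],[-0.13,-0.04,0,0,0,0],[-0.14,-0.03,0,0,0,0],[-0.14,-0.02,0,0,0,0],[-0.14,-0.01,0,0,0,0],[-0.14,0,0,0,0,0]]
```

```bash

python3 -m handwheel '[[-0.07,-0.13,0,0,0,0]]' >/dev/null && python3 chk.py 12 &&
python3 -m handwheel '[[-0.11,-0.09,0,0,0,0]]' >/dev/null && python3 chk.py 12 &&
python3 -m handwheel '[[-0.11,-0.08,0,0,0,0]]' >/dev/null && python3 chk.py 12 &&
python3 -m handwheel '[[-0.12,-0.08,0,0,0,0]]' >/dev/null && python3 chk.py 12 &&
python3 -m handwheel '[[-0.12,-0.07,0,0,0,0]]' >/dev/null && python3 chk.py 12 &&
python3 -m handwheel '[[-0.13,-0.05,0,0,0,0]]' >/dev/null && python3 chk.py 12 &&
python3 -m handwheel '[[-0.14,-0.05,0,0,0,0]]' >/dev/null && python3 chk.py 12 &&
python3 -m handwheel '[[-0.13,-0.04,0,0,0,0]]' >/dev/null && python3 chk.py 12 &&
python3 -m handwheel '[[-0.14,-0.03,0,0,0,0]]' >/dev/null && python3 chk.py 12 &&
python3 -m handwheel '[[-0.14,-0.02,0,0,0,0]]' >/dev/null && python3 chk.py 12
python3 plan.py 80 8
```

```text
clock 17.27 th 67.1 rad 0.0498 z 0.1728 | F_rad 3.6 F_tan(ccw) -0.2 Fz 6.6 width 0.0167
clock 17.40 th 70.9 rad 0.0497 z 0.1728 | F_rad 4.9 F_tan(ccw) 0.1 Fz 7.8 width 0.0164
clock 17.52 th 74.8 rad 0.0497 z 0.1728 | F_rad 5.0 F_tan(ccw) -0.0 Fz 7.8 width 0.0162
clock 17.65 th 79.0 rad 0.0497 z 0.1727 | F_rad 4.5 F_tan(ccw) -0.5 Fz 6.8 width 0.0163
clock 17.77 th 83.1 rad 0.0498 z 0.1727 | F_rad 4.1 F_tan(ccw) -1.0 Fz 7.1 width 0.0164
clock 17.90 th 87.1 rad 0.0497 z 0.1727 | F_rad 5.0 F_tan(ccw) -2.2 Fz 7.8 width 0.0163
clock 18.02 th 90.7 rad 0.0496 z 0.1728 | F_rad 3.5 F_tan(ccw) -5.7 Fz 4.6 width 0.0160
clock 18.15 th 94.5 rad 0.0497 z 0.1729 | F_rad 2.2 F_tan(ccw) -6.4 Fz 5.4 width 0.0164
clock 18.27 th 98.6 rad 0.0496 z 0.1728 | F_rad 3.2 F_tan(ccw) -6.1 Fz 6.4 width 0.0160
clock 18.40 th 102.8 rad 0.0497 z 0.1728 | F_rad 1.9 F_tan(ccw) -5.4 Fz 5.5 width 0.0163
clock 18.40 th 102.8 rad 0.0497 z 0.1728 | F_rad 1.9 F_tan(ccw) -5.4 Fz 5.5 width 0.0163
[[-0.35,-0.04,0,0,0,0],[-0.35,0.06,0,0,0,0],[-0.33,0.11,0,0,0,0],[-0.31,0.18,0,0,0,0],[-0.27,0.22,0,0,0,0],[-0.23,0.27,0,0,0,0],[-0.18,0.3,0,0,0,0],[-0.13,0.33,0,0,0,0]]
```

```bash

python3 -m handwheel '[[-0.35,-0.02,0,0,0,0],[-0.35,0.05,0,0,0,0],[-0.33,0.11,0,0,0,0],[-0.31,0.18,0,0,0,0]]' >/dev/null && python3 chk.py 12 && python3 -m handwheel '[[-0.27,0.22,0,0,0,0],[-0.23,0.27,0,0,0,0],[-0.18,0.3,0,0,0,0],[-0.13,0.33,0,0,0,0]]' >/dev/null
sed -i 's/r=.0506/r=.0502/' plan.py
python3 plan.py 80 8
```

```text
clock 18.90 th 143.5 rad 0.0502 z 0.1726 | F_rad -5.1 F_tan(ccw) -5.6 Fz 1.9 width 0.0164
clock 19.40 th -176.8 rad 0.0506 z 0.1726 | F_rad -9.3 F_tan(ccw) -5.3 Fz -0.6 width 0.0166
[[-0.05,0.35,0,0,0,0],[0,0.35,0,0,0,0],[0.06,0.34,0,0,0,0],[0.12,0.33,0,0,0,0],[0.17,0.31,0,0,0,0],[0.23,0.27,0,0,0,0],[0.26,0.22,0,0,0,0],[0.31,0.18,0,0,0,0]]
```

```bash

python3 -m handwheel '[[-0.02,0.35,0,0,0,0],[0.01,0.35,0,0,0,0],[0.06,0.34,0,0,0,0],[0.12,0.33,0,0,0,0]]' >/dev/null && python3 chk.py 12 && python3 -m handwheel '[[0.17,0.31,0,0,0,0],[0.23,0.27,0,0,0,0],[0.26,0.22,0,0,0,0],[0.31,0.18,0,0,0,0]]' >/dev/null
python3 plan.py 80 8
```

```text
clock 19.90 th -137.2 rad 0.0506 z 0.1724 | F_rad 0.7 F_tan(ccw) -6.0 Fz 8.7 width 0.0164
clock 20.40 th -97.2 rad 0.0508 z 0.1723 | F_rad -0.5 F_tan(ccw) -5.9 Fz 10.2 width 0.0164
[[0.34,0.1,0,0,0,0],[0.34,0.07,0,0,0,0],[0.35,0,0,0,0,0],[0.35,-0.06,0,0,0,0],[0.33,-0.11,0,0,0,0],[0.3,-0.17,0,0,0,0],[0.27,-0.23,0,0,0,0],[0.23,-0.26,0,0,0,0]]
```

```bash

python3 -m handwheel '[[0.34,0.12,0,0,0,0],[0.34,0.07,0,0,0,0],[0.35,0,0,0,0,0],[0.35,-0.06,0,0,0,0]]' >/dev/null && python3 chk.py 12 && python3 -m handwheel '[[0.33,-0.11,0,0,0,0],[0.3,-0.17,0,0,0,0],[0.27,-0.23,0,0,0,0],[0.23,-0.26,0,0,0,0]]' >/dev/null
python3 plan.py 80 8
```

```text
clock 20.90 th -57.4 rad 0.0510 z 0.1723 | F_rad -2.1 F_tan(ccw) -6.7 Fz 9.8 width 0.0167
clock 21.40 th -18.4 rad 0.0510 z 0.1722 | F_rad -2.8 F_tan(ccw) -5.1 Fz 7.6 width 0.0160
[[0.16,-0.32,0,0,0,0],[0.13,-0.32,0,0,0,0],[0.07,-0.34,0,0,0,0],[0.01,-0.35,0,0,0,0],[-0.05,-0.35,0,0,0,0],[-0.11,-0.33,0,0,0,0],[-0.16,-0.31,0,0,0,0],[-0.22,-0.28,0,0,0,0]]
```

```bash

python3 -m handwheel '[[0.17,-0.31,0,0,0,0],[0.13,-0.32,0,0,0,0],[0.07,-0.34,0,0,0,0],[0.01,-0.35,0,0,0,0]]' >/dev/null && python3 chk.py 12 && python3 -m handwheel '[[-0.05,-0.35,0,0,0,0],[-0.11,-0.33,0,0,0,0],[-0.16,-0.31,0,0,0,0],[-0.22,-0.28,0,0,0,0]]' >/dev/null
python3 plan.py 27 3
```

```text
clock 21.90 th 20.9 rad 0.0507 z 0.1723 | F_rad -2.5 F_tan(ccw) -5.3 Fz 6.9 width 0.0162
clock 22.40 th 60.7 rad 0.0504 z 0.1724 | F_rad -3.9 F_tan(ccw) -5.0 Fz 5.8 width 0.0164
[[-0.24,-0.21,0,0,0,0],[-0.26,-0.18,0,0,0,0],[-0.28,-0.13,0,0,0,0]]
```

```bash

python3 -m handwheel '[[-0.24,-0.21,0,0,0,0],[-0.26,-0.18,0,0,0,0],[-0.28,-0.13,0,0,0,0],[0,0,0,0,0,0]]' >/dev/null && python3 chk.py 12
```

```text
clock 22.90 th 87.7 rad 0.0502 z 0.1725 | F_rad -4.1 F_tan(ccw) -3.2 Fz 4.9 width 0.0164
```

```bash

python3 -m handwheel '[[0,0,0,0,0,0],[0,0,0,0,0,0],[0,0,0,0,0,0],[0,0,0,0,0,0]]' -0.2 && python3 -m handwheel '[[0,0,-0.8,0,0,0],[0,0,-0.8,0,0,0],[0,0,-0.8,0,0,0],[-0.7,0.5,0,0,0,0],[-0.7,0.5,0,0,0,0],[-0.7,0.5,0,0,0,0],[0,0,0,0,0,0]]'; python3 - <<'E'
from h import *
f=bot.grab_frame("wrist"); cv2.imwrite("pics/w6.png",f["pixels"]); f2=bot.grab_frame("scene")
np.savez("w6.npz",**{k:f[k] for k in ["R","t","cx","cy","vertical_fov","pixels"]})
cv2.imwrite("pics/s6.png",f2["pixels"])
for a in bot.trace(f,"stem_top"): print(a["score"],a["point"],a["region"].sum())
E
```

```text
clock: 23.4
position: [0.5373, 0.1468, 0.172]
tool_rot: [-3.141, 0.0, 0.322]
force: [-0.3, -0.4, -0.3]
grip_width: 0.0513
clock: 24.28
position: [0.4991, 0.0935, 0.2322]
tool_rot: [3.141, 0.0, 0.32]
force: [0.4, 0.5, 0.3]
grip_width: 0.0511
0.53 [267.6, 157.7] 183
```

View pics/w6.png

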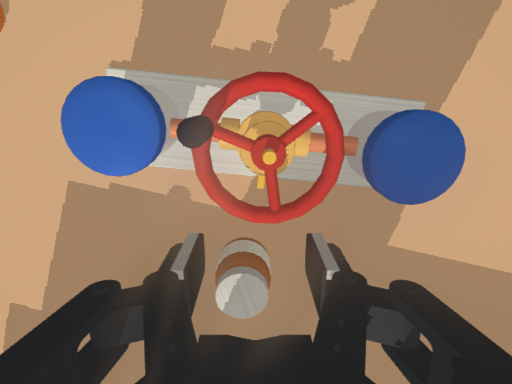

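View pics/s6.png

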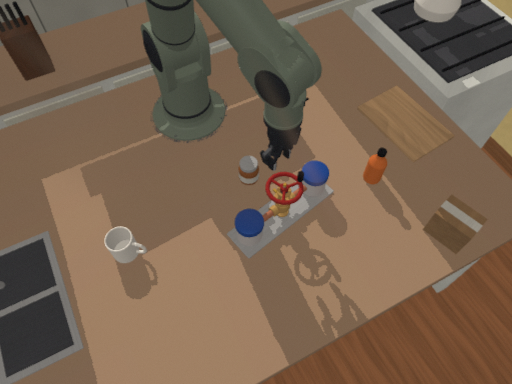

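```bash
python3 - <<'E'
from h import *
for n,kp in (("w2.npz",(250,121)),("w6.npz",(195,131))):
    f=dict(np.load(n)); p=f["pixels"].astype(int); b,g,r=p[...,0],p[...,1],p[...,2]
    m=((r>90)&(r>2.2*g)&(r>2.2*b)).astype(np.uint8); m[235:]=0
    _,l,s,c=cv2.connectedComponentsWithStats(m); i=1+np.argmax(s[1:,4])
    cs,_=cv2.findContours((l==i).astype(np.uint8),cv2.RETR_EXTERNAL,cv2.CHAIN_APPROX_NONE)
    h=cv2.convexHull(max(cs,key=len))[:,0,:].astype(float); h=h[np.hypot(h[:,0]-kp[0],h[:,1]-kp[1])>24]
    from scipy.optimize import least_squares
    pts=np.array([atz(f,q,.151)[:2] for q in h])
    o=least_squares(lambda x:np.hypot(pts[:,0]-x[0],pts[:,1]-x[1])-x[2],[.536,.095,.0565],loss="soft_l1",f_scale=.001)
    yy,xx=np.mgrid[:384,:512]; d=(p.max(2)<70)&(np.hypot(xx-kp[0],yy-kp[1])<22); k=atz(f,(xx[d].mean(),yy[d].mean()),.186)
    print(n,o.x,"knob angle",np.degrees(np.arctan2(k[1]-o.x[1],k[0]-o.x[0])))
    u=np.round(proj(f,(*o.x[:2],.17))).astype(int)
    cv2.imwrite("pics/st_%s.png"%n[:2],cv2.resize(p[u[1]-25:u[1]+25,u[0]-25:u[0]+25].astype(np.uint8),None,fx=10,fy=10,interpolation=cv2.INTER_CUBIC))
    print(u,[np.round(proj(f,(*o.x[:2],z)),1) for z in(.167,.170,.173,.176)])
print(bot.observe()["force"])
E
```

```text
w2.npz [0.53506563 0.09638502 0.05587943] knob angle -35.08257569051058
[191 165] [array([192.2, 164.1]), array([191.3, 165. ]), array([190.4, 165.9]), array([189.5, 166.9])]
w6.npz [0.53528921 0.09586069 0.05558367] knob angle 85.86732260750372
[270 157] [array([269.3, 156.5]), array([269.5, 157.3]), array([269.7, 158.1]), array([269.9, 158.9])]
[ 0.07183144 -0.13598081 -0.01731003]
```

```bash
cd pics; python3 -c "
import cv2,numpy as np
cv2.imwrite('st.png',np.hstack([cv2.resize(cv2.imread(f'st_{n}.png'),(390,390)) for n in('w2','w6')]))"
```

```text
(no output)
```

View pics/st.png

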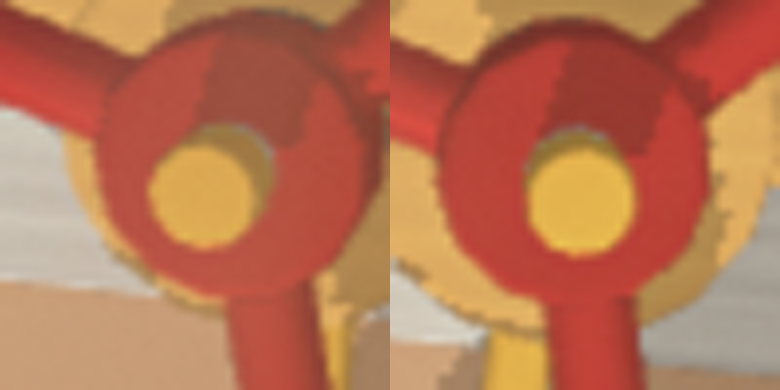

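```bash
python3 -c "
from workcell import bot
print(bot.job_done())"
```

```text
the job is handed in; nothing more can be done
None
```

I closed the valve snug, reversed through the free play, opened it one full turn from where the stem engaged, and let go of the wheel. I then handed the job in at about 24 s of the 72 s allowed; no verdict is reported.

- **Closing:** the wheel turned at under 1 N in the play, then took a steady 5–6 N while driving. The force rose from about 10° wheel angle. I held it at 15.7 N at the knob, which is about 0.08 rad of head swivel (snug needs 0.05, wrenched is over 0.13). I worked the swivel out from the force and did not measure it in a picture.
- **Opening:** the play showed under 1 N at first, then 5–6 N again from about 87–90°. I predicted 86° from the stated 1.3 rad of play. I drove on to 88° one turn later, so the opening should be 360° within a few degrees, against a tolerance of 30°.
- **Last checks:**
  - The wrist picture after release put the knob at about 86°, consistent with the arm's reading.
  - Residual force was about zero, with the gripper open, 30 mm above the knob and off to one side of it.
  - In the scene picture the mug, soap bottle and jar look to be where they started, judged by eye.
- **Limits:** the stem height is inferred from the wheel angles and the force steps. The pictures are too coarse to confirm it to 0.5 mm.

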